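# Find the high spot of a press roller

### The arm

A 6-joint arm with a two-finger parallel gripper is mounted at the origin on the work surface. World frame = base frame: x ahead of the robot, y to its left, z up, the work surface at z = 0. Lengths are in m, angles in rad, forces in N, time in s.
With the tool pointing down it reaches from about 0.225 to 0.875 m from the base axis. Payload 3.4 kg.
Tool frame: the origin (TCP) lies midway between the tips of the shut fingers; the grasp point (between the pads) lies 19 mm behind it (manip.grip_point_offset is the distance from the TCP to the grasp point, in m); z points along the fingers, y is the line along which they close (so a half turn about z gives the same grasp; the last joint's range is limited). The gripper opens to 85 mm and grips with 20 to 120 N. Pads are 22 mm wide; open, the fingers measure 114 mm over their backs; the gripper's body (76 mm by 85 mm) begins 54 mm behind the grasp point. The pads swing forward as they close: fully open they stand 13 mm farther back than shut.
Start: joints at [1.027, 0.276, 1.505, -0, 1.361, -0.121], TCP at [0.236, 0.524, 0.231] pointing down, gripper open.
Joint ranges: [-2.89, 2.89], [-0.75, 2.08], [0.22, 2.7], [-1.18, 4.32], [0.11, 2.71], [-2.7, 2.7]. Speed limits (rad/s): [2.57, 2.57, 3.14, 3.14, 3.14, 3.14].

### API

Orientations are given as a unit quaternion [w, x, y, z].
In Python, from rig import manip gives the robot as it stands.
- The arm moves only by the shell command python3 -m handwheel 'ROWS' [FORCE]. ROWS is JSON, a list of rows, each an object with "translation": the shift along the tool's x, y, z in m, a list of three; "angular": the turn, a rotation vector about the tool's x, y, z in degrees, a list of three; "hand": the closure, from 0 (fully open) to 1 (shut). A call has 1 to 10 rows; each row shifts and turns the commanded pose from where the row before left it, along the tool's axes as they then stand; what a row does not reach is not made up. A row lasts 1/12 s, in which the tool goes at most 41.7 mm and 7.16 degrees, less where a joint would pass 70% of its speed; a pose out of reach is approached as far as the arm can. A call with a gripper value outside its range is refused whole. The fingers move at their own pace and stop on an object; FORCE is the grip in N (left out, the last holds). Time passes only in rows, so rows that do not move let the fingers close. It gives the time, the measured TCP pose, the force, the opening and the grip force at its end, in the units of the state.
- manip.get_state(): the state, without advancing time (a new reading comes with each control period).
- manip.get_image(name): name is "side" or "top" or "wrist"; returns the picture (384x512x3 uint8, red, green, blue); there is no depth.
- manip.camera_info(name): a dict with "camera_matrix" (3x3 intrinsics, pixels), "k1" (the pictures are not rectified: a ray, as slopes to the right and down, at radius r is drawn at 1 + k1 r^2 times it, then the intrinsics apply), "eye" and "orientation" of the camera in the world; the wrist camera has in their place "tool_from_camera" (4x4, takes a point from camera to tool coordinates, whose origin is the TCP and whose axes are the flange's). Camera axes: x right, y down, z forward; pixel columns grow to the right and rows downward; lengths in m; the calibration is good to about 2 mm. A picture is of the moment at which its call begins: read the wrist's pose just before it. camera_info takes no time and is no camera call.
- manip.sign_off(): hands the job in; it is judged then, once.
The state is a dict: "clock": time; "qpos": joint angles; "qd": joint speeds; "effort": joint torques, N m; "position": TCP position; "ee_rot": TCP orientation; "contact_force": force on the tool from outside, world axes, zero at the start; "moment": the same for the moment, N m; "width": finger opening in m; "gripper_force": force on a finger pad.
Only numpy, scipy, OpenCV 4.12 (cv2) and the standard library are available. Lean on these libraries where they do the work, as an engineer would, in place of code of your own. Each camera call takes 0.05 s, during which the arm holds its last target. There are 200 camera calls.

### The job

Check the small printing press's roller for runout: lower the dial indicator onto it until the needle has gone about once round, let go, then turn the roller in its V-blocks by its star handle until its high spot is under the plunger. Push the spokes lightly, without clamping them in the gripper or leaning on them, so that the axle stays seated in the V-blocks, and keep clear of the end of the plunger's travel. Leave the roller like that for marking, the indicator bearing on its high spot, and the things around it where they lie.

Things in the scene. Friction and masses are not known exactly. Their poses are not given: they have to be found in the camera images.
- stand: fixed inspection stand: a ground steel plate 180 x 340 x 20 mm carrying two V-blocks and, near one short end, an upright column (22 mm thick, top at 265 mm). Origin: centre of the plate's underside, on the table; x across the plate, y along the axle from the column end to the star-handle end, z up. The axle's axis lies at x = 0, 92 mm up; V-blocks (30 mm long, 56 mm wide, top at 96 mm) at y = -52 and +92 mm; the column at x = 0, y = -145 mm
- axle: loose press roller lying along y in the V-blocks, about 0.95 kg: a 22 mm steel axle, a printed grey sleeve 60 mm across (y = -25 to +65 mm in the stand's frame) and a black star handle at the end away from the column. Origin on the axis, 135 mm from the star's middle. The sleeve is bored 2 mm off-centre, so a full turn moves the plunger 4 mm; which side is high is unknown and has nothing to do with the spokes
- star_hub (a point): centre of the star handle, on the axle's axis at y = +135 mm. The star has six straight round spokes 12 mm thick, evenly spaced (60 degrees), square to the axle, ending 58 mm from the axis and clear all round; the hub is 36 mm across and 22 mm wide. The star is fast on the axle and turns roller and all; slight friction in the V-blocks holds it at any angle (about 0.04 N m: under 2 N on a spoke turns it)
- spoke_tip (a point): the end of one of the six spokes, 58 mm from the axis: gives the star's angle
- journal_plain (a point): point on the axle's axis over the V-block on the column's side, 92 mm above the table when seated
- journal_star (a point): point on the axle's axis over the V-block on the star's side, 92 mm above the table when seated
- bar_grip (a point): middle of the indicator's arm, where to take hold of it: a level aluminium bar 14 mm wide (across, along the stand's x) and 18 mm high that runs along the stand's y from the column to the indicator; the point is the centre of its section, 75 mm from the column and 75 mm from the plunger
- carriage (a joint): how far the arm has been slid down its column, m: 0 right up, 0.062 right down. It stays at any height (sliding it down takes about 3 N, up about 11 N). Right up, the plunger's free tip is 167 mm above the table and the arm's middle 213 mm
- tip (a point): lowest point of the indicator's plunger (8 mm ball end), straight above the axle's axis at y = +5 mm. It is sprung: 0.8 N to start it moving, 0.1 N more for each mm, 13 mm of travel. The dial, 68 mm across and 24 mm thick, is at the arm's height and faces up
- needle (a joint): angle of the dial's black needle from rest, rad, clockwise seen from above and counted on past a full turn: 6.28 (once round) for each 5 mm that the plunger is pushed in; 0 when it hangs free, 16.3 at the end of its travel
- pencil: pencil, 140 mm long, lying on the plate's front edge
- hex_key: small steel hex key lying on the plate behind the roller
- tape_roll: roll of paper tape 96 mm across, 18 mm high
- bearing_cap: printed blue bearing cap, 50 x 30 x 36 mm
- mug: white mug, 80 mm across, 85 mm high
- glue_stick: standing glue stick, 26 mm thick, 92 mm high
- printing_pen: black 3D-printing pen, 165 mm long, lying on the table
- scissors: scissors lying on the table

How it is judged:
On the way:
1. the indicator stands on the roller with about one turn of preload (0.6 to 1.4 turns), the arm let go (value of joint needle between 3.77 and 8.8 rad and contact force between plunger and axle above 0.3 N and contact force between the fingers and carriage below 0.2 N), for 0.2 s.
At the end, for the whole second after the job is handed in: The roller lies at rest, seated in both V-blocks (within 1.5 mm), its high spot straight up under the plunger to within about 20 degrees either way, and the let-go indicator still bears on it (needle between 0.2 and 2.4 turns) (x of roller_sleeve in the frame of stand between -0.0007 and 0.0007 m and z of roller_sleeve in the frame of stand above 0.093 m and contact force between plunger and axle above 0.3 N and value of joint needle between 1.2 and 15.4 rad and z of each of journal_plain, journal_star in the frame of stand below 0.0935 m and angular speed of axle below 0.05 rad/s and linear speed of carriage below 0.005 m/s); the robot touches nothing.
It fails at once if the axle was lifted out of its V-blocks (more than 3 mm at either block) (z of any of journal_plain, journal_star in the frame of stand above 0.095 m).
It fails at once if the axle was clamped, forced or leaned on (more than 30 N in all between it and the V-blocks, of which about 16 N come from its own weight) (contact force between axle and stand above 30 N).
It fails at once if the plunger was run to the end of its travel or rammed onto the roller (over 6 N) (value of joint needle above 15.7 rad or contact force between plunger and axle above 6 N).
It fails at once if another thing was disturbed (moved more than 15 mm) (distance of any of pencil, hex_key, tape_roll, bearing_cap, mug, glue_stick, printing_pen, scissors from where it was at the start of the episode above 0.015 m).
It also fails if it takes over 72 s, if anything falls off the work surface, if the arm or the gripper's body presses on something with over 40 N, if the wrist force passes 120 N, or if a joint passes its speed limit or range.

## Working session

There is one attempt and no reset: what is moved stays moved. The work goes in short steps, Python scripts to look and compute and a shell command to move; the robot and the scene stay as the last step left them, time stands still between calls to the robot, and variables do not carry over. Pictures are saved under pics/ and viewed, at most 10 in all, crops included, and the job is handed in when it is done.

```bash
mkdir -p pics; python3 - <<'E'
from rig import manip
import cv2,numpy as np
for n in("top","side"):
    im=manip.get_image(n); cv2.imwrite(f"pics/{n}0.png",im[:,:,::-1])
    print(n,manip.camera_info(n))
print("wrist",manip.camera_info("wrist"))
print(manip.get_state())
E
```

```text
top {'camera_matrix': array([[388.02375732,   0.        , 256.21075316],
       [  0.        , 388.02375732, 189.48903573],
       [  0.        ,   0.        ,   1.        ]]), 'k1': -0.11601293637112933, 'eye': array([ 0.48118159, -0.01551704,  1.25847616]), 'orientation': array([ 0.02556691, -0.70553173,  0.70783443, -0.02327503])}
side {'camera_matrix': array([[428.89803319,   0.        , 249.52245823],
       [  0.        , 428.89803319, 190.2241828 ],
       [  0.        ,   0.        ,   1.        ]]), 'k1': -0.07409722178313245, 'eye': array([ 0.4615764 , -0.94072366,  0.73841573]), 'orientation': array([-0.48812183,  0.87032853, -0.06183108,  0.02102972])}
wrist {'camera_matrix': array([[279.42737085,   0.        , 258.41116912],
       [  0.        , 279.42737085, 189.1916458 ],
       [  0.        ,   0.        ,   1.        ]]), 'k1': -0.04450752684941234, 'tool_from_camera': array([[ 3.12417308e-04, -9.62089500e-01, -2.72733748e-01,
         7.01704478e-02],
       [ 9.99999808e-01,  1.54425599e-04,  6.00754405e-04,
        -6.31751753e-04],
       [-5.35862432e-04, -2.72
[... 153 characters left out ...]
.1, 'qpos': array([ 1.02699253e+00,  2.76549953e-01,  1.50596468e+00, -1.10327713e-05,
        1.36071975e+00, -1.21012738e-01]), 'qd': array([ 7.02690846e-04, -7.13675540e-04, -2.94123857e-03,  5.22275008e-04,
       -5.21818324e-05, -3.05865611e-05]), 'effort': array([ 4.18701370e-05, -4.17700052e+01, -2.46403813e+01, -6.48953915e-05,
        5.80147011e-03,  2.03774960e-05]), 'position': array([0.23570484, 0.52397071, 0.23053252]), 'ee_rot': array([-2.62766126e-04,  2.09823368e-01,  9.77738963e-01, -7.77690443e-04]), 'contact_force': array([-0.17426579,  0.14855888,  0.55846675]), 'moment': array([ 0.01800583,  0.01909698, -0.03416378]), 'gripper_force': 0.0, 'width': 0.08535262728915069}
```

View pics/top0.png

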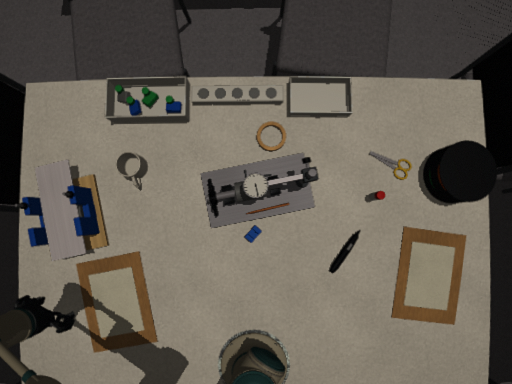

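View pics/side0.png

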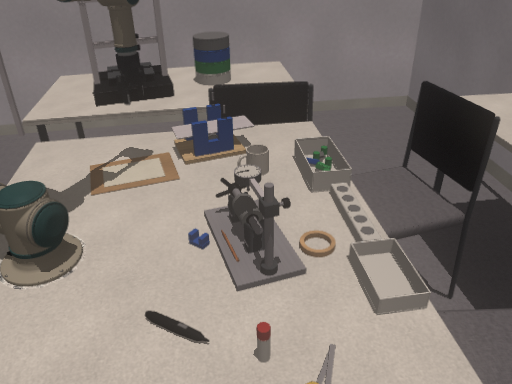

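The top picture shows the stand near (258,190): the column is at right (~(308,172)), the star at left (~(213,195)) and the dial at (257,186). I'll take an enlarged crop next.

```bash
python3 - <<'E'
import cv2
im=cv2.imread("pics/top0.png")[140:240,190:330]
im=cv2.convertScaleAbs(im,alpha=1.7,beta=20)
cv2.imwrite("pics/topc.png",cv2.resize(im,None,fx=5.7,fy=5.7,interpolation=cv2.INTER_CUBIC))
E
```

```text
(no output)
```

View pics/topc.png

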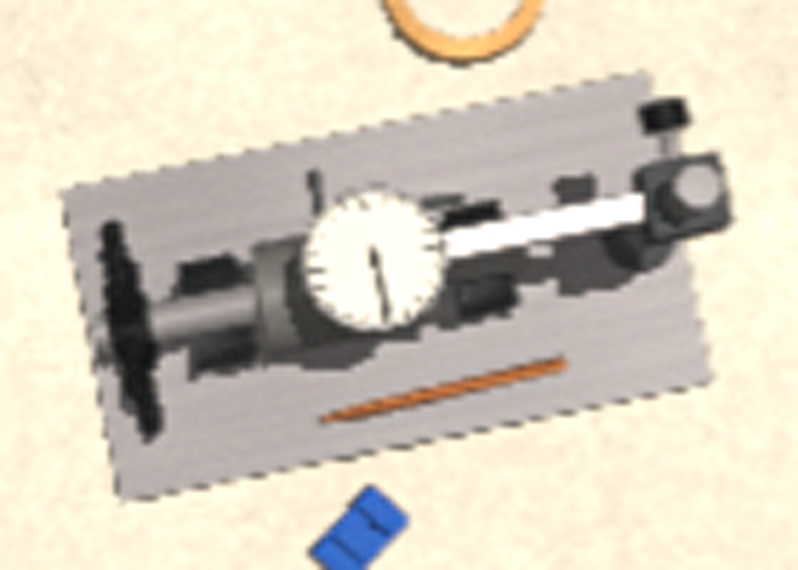

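The crop shows the plate corners at (63,188), (118,502), (712,380) and (650,72), the dial centre at (374,262) and the star at (132,330). The needle's free rest position points down at (385,320).

```bash
cat > h.py <<'E'
import numpy as np,cv2
from scipy.spatial.transform import Rotation as R
from rig import manip
def q2R(q): return R.from_quat(np.r_[q[1:],q[0]]).as_matrix()
def cam(n,st=None):
    c=manip.camera_info(n)
    if n=="wrist":
        T=np.eye(4);T[:3,:3]=q2R(st["ee_rot"]);T[:3,3]=st["position"]
        T=T@c["tool_from_camera"]; Rm,e=T[:3,:3],T[:3,3]
    else: Rm,e=q2R(c["orientation"]),c["eye"]
    return c["camera_matrix"],c["k1"],Rm,e
def ray(C,uv):
    K,k1,Rm,e=C
    p=cv2.undistortPoints(np.array([[uv]],float),K,np.array([k1,0,0,0.]))[0,0]
    return e,Rm@np.r_[p,1]
def onz(C,uv,z):
    e,d=ray(C,uv); return e+d*(z-e[2])/d[2]
def proj(C,P):
    K,k1,Rm,e=C; q=Rm.T@(np.asarray(P)-e); s=q[:2]/q[2]; s=s*(1+k1*(s@s)); return K[:2,:2]@s+K[:2,2]
E
python3 - <<'E'
from h import *
C=cam("top")
f=lambda u,v,z:onz(C,(190+u/5.7-.4,140+v/5.7-.4),z)
cs=[f(*p,.02) for p in((63,188),(118,502),(712,380),(650,72))]
for c in cs: print(c)
o=np.mean(cs,0); yv=(cs[0]+cs[1]-cs[2]-cs[3])/2; xv=(cs[0]+cs[3]-cs[1]-cs[2])/2
print("centre",o,"len",np.linalg.norm(yv),np.linalg.norm(xv),"yaw_y",np.degrees(np.arctan2(yv[1],yv[0])),"yaw_x",np.degrees(np.arctan2(xv[1],xv[0])))
print("col",f(700,185,.265),"dial",f(374,262,.227),"star",f(132,330,.092))
a=np.arctan2(yv[1],yv[0])-np.pi/2; Rz=np.array([[np.cos(a),-np.sin(a)],[np.sin(a),np.cos(a)]])
for n,p in dict(col=(0,-.145),bar=(0,-.07),tip=(0,.005),hub=(0,.135)).items(): print(n,o[:2]+Rz@p)
E
```

```text
[0.62204371 0.16703845 0.02      ]
[0.44537764 0.13509555 0.02      ]
[ 0.51248609 -0.19787624  0.02      ]
[ 0.68694768 -0.16512967  0.02      ]
centre [ 0.56671378 -0.01521798  0.02      ] len 0.33905692458044123 0.17851846047753098 yaw_y 101.2257906487597 yaw_x 10.438746979228434
col [ 0.59453025 -0.15754078  0.265     ] dial [ 0.56305999 -0.00965923  0.227     ] star [0.53815344 0.11921593 0.092     ]
col [ 0.59494178 -0.15744378]
bar [ 0.58034109 -0.08387871]
tip [ 0.5657404  -0.01031364]
hub [0.54043253 0.11719915]
```

```bash
python3 -m handwheel '[{"translation":[-0.028,-0.0205,-0.01],"angular":[0,0,0],"hand":0},{"translation":[-0.028,-0.0205,-0.01],"angular":[0,0,0],"hand":0},{"translation":[-0.028,-0.0205,-0.01],"angular":[0,0,0],"hand":0},{"translation":[-0.028,-0.0205,-0.01],"angular":[0,0,0],"hand":0},{"translation":[-0.028,-0.0205,-0.01],"angular":[0,0,0],"hand":0},{"translation":[-0.028,-0.0205,-0.01],"angular":[0,0,0],"hand":0},{"translation":[-0.028,-0.0205,-0.01],"angular":[0,0,0],"hand":0},{"translation":[-0.028,-0.0205,-0.01],"angular":[0,0,0],"hand":0},{"translation":[-0.028,-0.0205,-0.01],"angular":[0,0,0],"hand":0},{"translation":[-0.028,-0.0205,-0.01],"angular":[0,0,0],"hand":0}]' 30
python3 -m handwheel '[{"translation":[-0.028,-0.0205,0],"angular":[0,0,0],"hand":0},{"translation":[-0.028,-0.0205,0],"angular":[0,0,0],"hand":0},{"translation":[-0.028,-0.0205,0],"angular":[0,0,0],"hand":0},{"translation":[-0.028,-0.0205,0],"angular":[0,0,0],"hand":0},{"translation":[-0.028,-0.0205,0],"angular":[0,0,0],"hand":0},{"translation":[-0.028,-0.0205,0],"angular":[0,0,0],"hand":0},{"translation":[-0.028,-0.0205,0],"angular":[0,0,0],"hand":0},{"translation":[-0.028,-0.0205,0],"angular":[0,0,0],"hand":0},{"translation":[-0.028,-0.0205,0],"angular":[0,0,0],"hand":0},{"translation":[-0.028,-0.0205,0],"angular":[0,0,0],"hand":0}]'
python3 -m handwheel '[{"translation":[0,0,0],"angular":[0,0,6.85],"hand":0},{"translation":[0,0,0],"angular":[0,0,6.85],"hand":0},{"translation":[0,0,0],"angular":[0,0,6.85],"hand":0},{"translation":[0,0,0],"angular":[0,0,6.85],"hand":0},{"translation":[0,0,0],"angular":[0,0,6.85],"hand":0},{"translation":[0,0,0],"angular":[0,0,6.85],"hand":0},{"translation":[0,0,0],"angular":[0,0,6.85],"hand":0},{"translation":[0,0,0],"angular":[0,0,6.85],"hand":0},{"translation":[0,0,0],"angular":[0,0,0],"hand":0},{"translation":[0,0,0],"angular":[0,0,0],"hand":0}]'
cat >> h.py <<'E'
A=np.radians(10.9); O=np.array([0.5667,-0.0152,0]); RS=R.from_euler('z',A).as_matrix()
def W(p): return O+RS@np.asarray(p)       # stand->world
def S(p): return RS.T@(np.asarray(p)-O)   # world->stand
def delta(st,target,yaw_y=None):
    "tool-frame shift to world target"
    return q2R(st["ee_rot"]).T@(np.asarray(target)-st["position"])
E
python3 - <<'E'
from h import *
st=manip.get_state(); im=manip.get_image("wrist"); cv2.imwrite("pics/w1.png",im[:,:,::-1])
Rt=q2R(st["ee_rot"]); print(st["position"],"yaw tool y",np.degrees(np.arctan2(Rt[1,1],Rt[0,1])),st["qpos"])
C=cam("wrist",st)
for p in((0,-.07,.222),(0,.005,.227),(0,-.145,.265)): print(p,proj(C,W(p)))
print(delta(st,W((0,-.07,.193))))
E
```

```text
clock: 0.93
position: [0.4074, 0.2209, 0.3316]
ee_rot: [-0.0, 0.21, 0.978, -0.0]
contact_force: [0.6, 0.7, -0.1]
width: 0.0854
gripper_force: 0.0
clock: 1.77
position: [0.5787, -0.0809, 0.3308]
ee_rot: [-0.0, 0.21, 0.978, 0.0]
contact_force: [1.5, -0.5, 0.0]
width: 0.0855
gripper_force: 0.0
clock: 2.6
position: [0.5782, -0.0792, 0.3309]
ee_rot: [-0.0, 0.635, 0.772, -0.0]
contact_force: [0.5, -1.0, 0.3]
width: 0.0856
gripper_force: 0.0
[ 0.57822962 -0.07924899  0.33086315] yaw tool y 11.149271048451164 [-2.55436510e-01  2.52773405e-01  1.29603428e+00  6.14290211e-05
  1.59365323e+00 -4.50026458e-01]
(0, -0.07, 0.222) [260.47371317 191.7994197 ]
(0, 0.005, 0.227) [261.08554896 109.43629246]
(0, -0.145, 0.265) [260.18850933 287.97484059]
[-0.00498942  0.00087242  0.13786038]
```

View pics/w1.png

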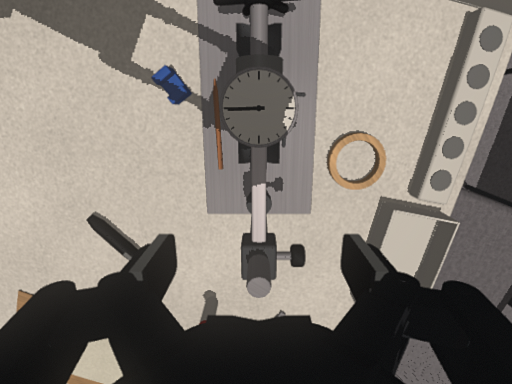

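The wrist view shows the bar along column ~259, the dial centre at (259,107) and the needle at rest pointing left. My predictions agree to ~1 mm, so I'll descend and take hold of the bar.

```bash
python3 -m handwheel '[{"translation":[-0.005,0,0.025],"angular":[0,0,0],"hand":0},{"translation":[0,0,0.03],"angular":[0,0,0],"hand":0},{"translation":[0,0,0.03],"angular":[0,0,0],"hand":0},{"translation":[0,0,0.028],"angular":[0,0,0],"hand":0},{"translation":[0,0,0.02],"angular":[0,0,0],"hand":0},{"translation":[0,0,0.005],"angular":[0,0,0],"hand":0.5},{"translation":[0,0,0],"angular":[0,0,0],"hand":0.6},{"translation":[0,0,0],"angular":[0,0,0],"hand":0.7},{"translation":[0,0,0],"angular":[0,0,0],"hand":0.8},{"translation":[0,0,0],"angular":[0,0,0],"hand":0.9}]' 30
python3 -m handwheel '[{"translation":[0,0,0],"angular":[0,0,0],"hand":0.95},{"translation":[0,0,0],"angular":[0,0,0],"hand":1},{"translation":[0,0,0],"angular":[0,0,0],"hand":1},{"translation":[0,0,0],"angular":[0,0,0],"hand":1}]'
```

```text
clock: 3.48
position: [0.5805, -0.0845, 0.1952]
ee_rot: [0.002, 0.636, 0.772, 0.001]
contact_force: [-0.3, -0.4, -0.1]
width: 0.0254
gripper_force: 0.0
clock: 3.82
position: [0.5792, -0.0846, 0.194]
ee_rot: [0.0, 0.636, 0.772, -0.0]
contact_force: [-2.7, -1.6, 3.3]
width: 0.013
gripper_force: 36.9
```

```bash
python3 -m handwheel '[{"translation":[0,0,0.004],"angular":[0,0,0],"hand":1},{"translation":[0,0,0.005],"angular":[0,0,0],"hand":1},{"translation":[0,0,0.005],"angular":[0,0,0],"hand":1},{"translation":[0,0,0.006],"angular":[0,0,0],"hand":1},{"translation":[0,0,0.006],"angular":[0,0,0],"hand":1},{"translation":[0,0,0.006],"angular":[0,0,0],"hand":1},{"translation":[0,0,0.005],"angular":[0,0,0],"hand":1},{"translation":[0,0,0.003],"angular":[0,0,0],"hand":1},{"translation":[0,0,0.001],"angular":[0,0,0],"hand":1},{"translation":[0,0,0],"angular":[0,0,0],"hand":1}]'
python3 - <<'E'
from h import *
st=manip.get_state(); im=manip.get_image("wrist"); cv2.imwrite("pics/w2.png",im[:,:,::-1])
C=cam("wrist",st); print(st["position"],proj(C,W((0,.005,.227-(.194-st["position"][2])))))
t=manip.get_image("top"); s=manip.get_image("side")
f=lambda a,k:cv2.resize(a[:,:,::-1],None,fx=k,fy=k,interpolation=cv2.INTER_CUBIC)
a=f(im[0:200,160:360],2); b=f(s[160:260,200:300],4)
cv2.imwrite("pics/m2.png",cv2.convertScaleAbs(np.hstack([a,b]),alpha=1.6,beta=10))
E
```

```text
clock: 4.65
position: [0.5792, -0.0846, 0.1516]
ee_rot: [-0.0, 0.636, 0.772, -0.0]
contact_force: [-2.3, -4.3, -0.0]
width: 0.013
gripper_force: 36.4
[ 0.5791907  -0.08457492  0.1515574 ] [263.71830256  93.51096032]
```

View pics/m2.png

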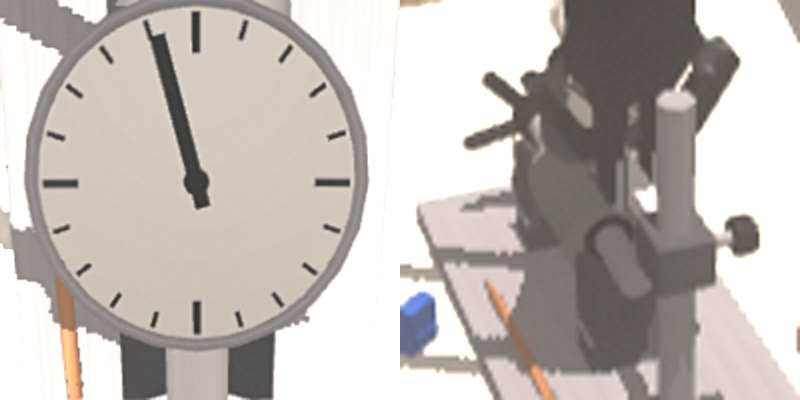

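The needle is at about 75° clockwise from rest (~1.0 mm). I'll go down 4.2 mm more, then let go and rise.

```bash
python3 -m handwheel '[{"translation":[0,0,0.001],"angular":[0,0,0],"hand":1},{"translation":[0,0,0.0015],"angular":[0,0,0],"hand":1},{"translation":[0,0,0.0012],"angular":[0,0,0],"hand":1},{"translation":[0,0,0.0005],"angular":[0,0,0],"hand":1},{"translation":[0,0,0],"angular":[0,0,0],"hand":1},{"translation":[0,0,0],"angular":[0,0,0],"hand":1}]'
python3 -m handwheel '[{"translation":[0,0,0],"angular":[0,0,0],"hand":0.7},{"translation":[0,0,0],"angular":[0,0,0],"hand":0.4},{"translation":[0,0,0],"angular":[0,0,0],"hand":0},{"translation":[0,0,0],"angular":[0,0,0],"hand":0},{"translation":[0,0,0],"angular":[0,0,0],"hand":0},{"translation":[0,0,0],"angular":[0,0,0],"hand":0},{"translation":[0,0,-0.01],"angular":[0,0,0],"hand":0},{"translation":[0,0,-0.02],"angular":[0,0,0],"hand":0},{"translation":[0,0,-0.025],"angular":[0,0,0],"hand":0},{"translation":[0,0,-0.02],"angular":[0,0,0],"hand":0}]'
python3 - <<'E'
from h import *
st=manip.get_state(); im=manip.get_image("wrist"); cv2.imwrite("pics/w3.png",im[:,:,::-1])
C=cam("wrist",st); print(st["position"],proj(C,W((0,.005,.18))),proj(C,W((0,.135,.092))))
s=manip.get_image("side");t=manip.get_image("top")
f=lambda a,k:cv2.resize(a[:,:,::-1],None,fx=k,fy=k,interpolation=cv2.INTER_CUBIC)
a=f(im[0:200,160:360],2); b=f(s[160:260,200:300],4)
cv2.imwrite("pics/m3.png",cv2.convertScaleAbs(np.hstack([a,b]),alpha=1.6,beta=10))
E
```

```text
clock: 5.3
position: [0.5792, -0.0846, 0.1481]
ee_rot: [0.0, 0.636, 0.772, -0.0]
contact_force: [-3.3, -3.3, 4.1]
width: 0.0134
gripper_force: 37.0
clock: 6.13
position: [0.5797, -0.0842, 0.2252]
ee_rot: [0.001, 0.636, 0.771, 0.0]
contact_force: [0.3, 0.7, 0.7]
width: 0.0857
gripper_force: 0.0
[ 0.5797385  -0.08416801  0.2252113 ] [260.50088594 100.91974523] [260.12220371 -52.72307687]
```

View pics/m3.png

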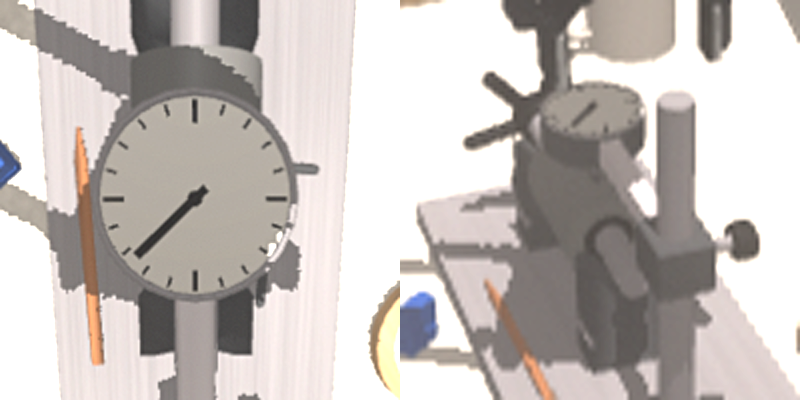

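The needle is ~44° short of a full turn (~5.5 rad, 4.4 mm), and the arm is let go. In the side view, spoke tips show at full-image pixels ≈(222,180) and (217.5,196). Next I'll work out the star angle and set up a needle reader.

```bash
cat >> h.py <<'E'
def onstar(C,uv,y=.135):
    e,d=ray(C,uv); n=RS@[0,1,0]; t=(W((0,y,0))-e)@n/(d@n); p=S(e+t*d); return p, np.hypot(p[0],p[2]-.092), np.degrees(np.arctan2(p[0],p[2]-.092))
DZ=.180
def rect(im,C,p0,size,ax,ay,n=200):
    "rectified patch: plane through stand point p0, axes ax (right), ay (up), half-size"
    g=np.linspace(-size,size,n); M=np.array([[proj(C,W(np.asarray(p0)+a*np.asarray(ax)-b*np.asarray(ay))) for a in g] for b in g],np.float32)
    return cv2.remap(im,M[:,:,0],M[:,:,1],cv2.INTER_CUBIC)
def look(name):
    "dial from top & side, star from side; dial patches: up = stand +y, right = stand +x"
    t=manip.get_image("top")[:,:,::-1]; s=manip.get_image("side")[:,:,::-1]
    a=rect(t,cam("top"),(0,.005,DZ),.04,(1,0,0),(0,1,0),260); b=rect(s,cam("side"),(0,.005,DZ),.04,(1,0,0),(0,1,0),260)
    c=rect(s,cam("side"),(0,.135,.092),.075,(1,0,0),(0,0,1),260)
    o=cv2.convertScaleAbs(np.hstack([a,b,c]),alpha=1.6,beta=10); cv2.imwrite(f"pics/{name}.png",o); return a,b,c
E
python3 - <<'E'
from h import *
C=cam("side")
for p in((222,180),(217.5,195.8)): print(onstar(C,p))
look("l0")
st=manip.get_state(); print(delta(st,W((0,-.07,.3))))
E
```

```text
(array([-0.03738553,  0.135     ,  0.13179871]), np.float64(0.054604163510697905), np.float64(-43.20921806237808))
(array([-0.05371267,  0.135     ,  0.08259306]), np.float64(0.05453018607395295), np.float64(-99.93372030734204))
[-8.91832516e-05  9.98780409e-04 -7.72503932e-02]
```

View pics/l0.png

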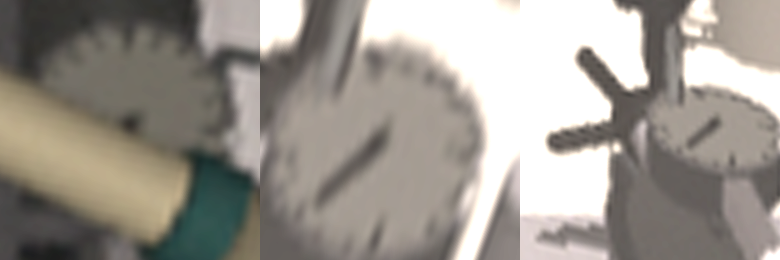

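The rectified side view reads well: needle ~45° below left, star spokes at about -42° and -101°, so one at +18°. Now I'll move over the star, turn the tool 90° and shut the fingers.

```bash
python3 -m handwheel '[{"translation":[0.02,0.004,-0.02],"angular":[0,0,0],"hand":0.5},{"translation":[0.03,0.006,0],"angular":[0,0,0],"hand":1},{"translation":[0.035,0.007,0],"angular":[0,0,0],"hand":1},{"translation":[0.035,0.007,0],"angular":[0,0,0],"hand":1},{"translation":[0.035,0.007,0],"angular":[0,0,0],"hand":1},{"translation":[0.03,0.007,0],"angular":[0,0,0],"hand":1},{"translation":[0.02,0.006,0],"angular":[0,0,0],"hand":1},{"translation":[0,0,0],"angular":[0,0,-7],"hand":1},{"translation":[0,0,0],"angular":[0,0,-7],"hand":1},{"translation":[0,0,0],"angular":[0,0,-7],"hand":1}]'
python3 -m handwheel '[{"translation":[0,0,0],"angular":[0,0,-7],"hand":1},{"translation":[0,0,0],"angular":[0,0,-7],"hand":1},{"translation":[0,0,0],"angular":[0,0,-7],"hand":1},{"translation":[0,0,0],"angular":[0,0,-7],"hand":1},{"translation":[0,0,0],"angular":[0,0,-7],"hand":1},{"translation":[0,0,0],"angular":[0,0,-7],"hand":1},{"translation":[0,0,0],"angular":[0,0,-7],"hand":1},{"translation":[0,0,0],"angular":[0,0,-7],"hand":1},{"translation":[0,0,0],"angular":[0,0,-7],"hand":1},{"translation":[0,0,0],"angular":[0,0,0],"hand":1}]'
cat >> h.py <<'E'
def needle(b):
    "deg clockwise from rest (stand -x) seen from above, mod 360, in rectified side patch"
    g=cv2.cvtColor(b,cv2.COLOR_BGR2GRAY); bh=cv2.morphologyEx(g,cv2.MORPH_BLACKHAT,np.ones((35,35),np.uint8))
    yy,xx=np.mgrid[:260,:260]; c=np.array([121,133]); bh[np.hypot(xx-c[0],yy-c[1])>76]=0
    _,m=cv2.threshold(bh,0,255,cv2.THRESH_OTSU)
    n,l,s,_=cv2.connectedComponentsWithStats(m); k=1+np.argmax(s[1:,4]); P=np.argwhere(l==k)[:,::-1].astype(np.float32)
    vx,vy,x0,y0=cv2.fitLine(P,cv2.DIST_L2,0,.01,.01).ravel(); v=np.array([vx,vy])
    if (np.array([x0,y0])-c)@v<0: v=-v
    return np.degrees(np.arctan2(-v[1],-v[0]))%360, s[k,4], (P.min(0),P.max(0))
def spoke(c):
    "a spoke's angle from up (neg = -x side)"
    g=cv2.cvtColor(c,cv2.COLOR_BGR2GRAY).astype(np.float32); k=129.5/.075
    A=np.arange(-116,-48,.5); r=np.linspace(.036,.052,17)
    X=(129.5+k*np.sin(np.radians(A))[:,None]*r).astype(np.float32); Y=(129.5-k*np.cos(np.radians(A))[:,None]*r).astype(np.float32)
    m=cv2.remap(g,X,Y,cv2.INTER_LINEAR).mean(1); th=(m.min()+m.max())/2; run=[];out=[]
    for a,d in list(zip(A,m<th))+[(0,False)]:
        if d: run.append(a)
        elif run: out.append((run[0],run[-1])); run=[]
    return out, m.min(), m.max()
def read():
    a,b,c=look("tmp"); print("needle",needle(b)); print("spokes",spoke(c))
    st=manip.get_state(); print("t",st["clock"],"tcp stand",S(st["position"]).round(4),"F",RS.T@st["contact_force"],"w",st["width"])
E
python3 - <<'E'
from h import *
read(); st=manip.get_state(); Rt=q2R(st["ee_rot"]); print("yaw",np.degrees(np.arctan2(Rt[1,1],Rt[0,1]))); print(delta(st,W((.044,.138,.128))))
E
```

```text
clock: 7.22
position: [0.5825, 0.1262, 0.2412]
ee_rot: [-0.001, 0.482, 0.876, -0.001]
contact_force: [-1.5, -0.3, 0.4]
width: 0.0003
gripper_force: 0.0
clock: 8.05
position: [0.5827, 0.1253, 0.2414]
ee_rot: [-0.002, -0.044, 0.999, -0.0]
contact_force: [0.6, 0.9, -0.3]
width: -0.0001
gripper_force: 0.0
needle (np.float32(316.5318), np.int32(1793), (array([ 63., 124.], dtype=float32), array([132., 194.], dtype=float32)))
spokes ([(np.float64(-116.0), np.float64(-84.5)), (np.float64(-50.0), np.float64(-48.5))], np.float32(52.3098), np.float32(181.81583))
t 8.15 tcp stand [0.0425 0.135  0.2418] F [-0.6588809   0.12224862 -0.24732418] w 0.00017144726393856258
yaw 94.7986579897022
[-0.00145312  0.00313824  0.11384595]
```

```bash
python3 -m handwheel '[{"translation":[0,0.003,0.02],"angular":[0,0,-6],"hand":1},{"translation":[0,0,0.03],"angular":[0,0,0],"hand":1},{"translation":[0,0,0.03],"angular":[0,0,0],"hand":1},{"translation":[0,0,0.02],"angular":[0,0,0],"hand":1},{"translation":[0,0,0.01],"angular":[0,0,0],"hand":1},{"translation":[0,0,0.004],"angular":[0,0,0],"hand":1},{"translation":[0,0,0],"angular":[0,0,0],"hand":1},{"translation":[0,0,0],"angular":[0,0,0],"hand":1}]'
python3 -m handwheel '[{"translation":[0.002,0,0],"angular":[0,0,0],"hand":1},{"translation":[0.003,0,0],"angular":[0,0,0],"hand":1},{"translation":[0.003,0,0],"angular":[0,0,0],"hand":1},{"translation":[0.003,0,0],"angular":[0,0,0],"hand":1},{"translation":[0.003,0,0],"angular":[0,0,0],"hand":1},{"translation":[0.003,0,0],"angular":[0,0,0],"hand":1},{"translation":[0.003,0,0],"angular":[0,0,0],"hand":1},{"translation":[0.003,0,0],"angular":[0,0,0],"hand":1},{"translation":[0.002,0,0],"angular":[0,0,0],"hand":1},{"translation":[0,0,0],"angular":[0,0,0],"hand":1}]'
python3 -c "
from h import *
read()"
```

```text
clock: 8.82
position: [0.5842, 0.1285, 0.1301]
ee_rot: [0.001, -0.095, 0.995, 0.0]
contact_force: [0.2, -0.2, -0.5]
width: -0.0
gripper_force: 0.0
clock: 9.65
position: [0.5578, 0.1235, 0.129]
ee_rot: [-0.001, -0.096, 0.995, 0.0]
contact_force: [1.2, 0.1, 0.7]
width: 0.0001
gripper_force: 0.5
needle (np.float32(333.9396), np.int32(2065), (array([ 52., 127.], dtype=float32), array([133., 182.], dtype=float32)))
spokes ([(np.float64(-116.0), np.float64(-91.5)), (np.float64(-65.0), np.float64(-49.0))], np.float32(47.7199), np.float32(183.59547))
t 9.75 tcp stand [0.0176 0.1379 0.1288] F [ 0.28584467 -0.60683076  0.35604916] w 0.00017719518319164504
```

View pics/tmp.png

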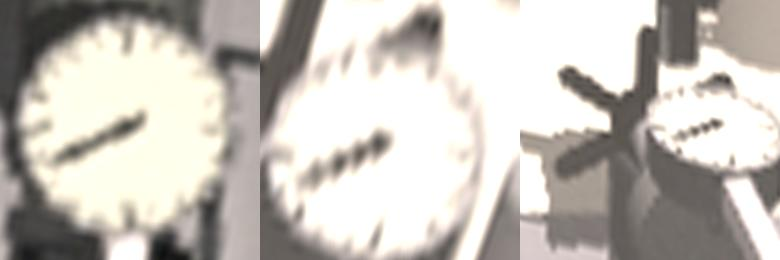

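The view shows the pushed spoke now upright, so the star has turned ~16°. The needle has risen from 316° to 334°. Pushing on in two steps with a reading after each.

```bash
python3 -m handwheel '[{"translation":[0.002,0,0],"angular":[0,0,0],"hand":1},{"translation":[0.002,0,0],"angular":[0,0,0],"hand":1},{"translation":[0.002,0,0],"angular":[0,0,0],"hand":1},{"translation":[0.002,0,0],"angular":[0,0,0],"hand":1},{"translation":[0.002,0,0],"angular":[0,0,0],"hand":1},{"translation":[0,0,0],"angular":[0,0,0],"hand":1}]'
python3 -c "
from h import *
read()"
python3 -m handwheel '[{"translation":[0.002,0,0],"angular":[0,0,0],"hand":1},{"translation":[0.002,0,0],"angular":[0,0,0],"hand":1},{"translation":[0.002,0,0],"angular":[0,0,0],"hand":1},{"translation":[0.002,0,0],"angular":[0,0,0],"hand":1},{"translation":[0.002,0,0],"angular":[0,0,0],"hand":1},{"translation":[0,0,0],"angular":[0,0,0],"hand":1}]'
python3 -c "
from h import *
read()"
```

```text
clock: 10.25
position: [0.5483, 0.1217, 0.1292]
ee_rot: [-0.0, -0.096, 0.995, -0.0]
contact_force: [2.4, -0.6, 1.3]
width: -0.0001
gripper_force: 0.9
needle (np.float32(353.5533), np.int32(2383), (array([ 46., 127.], dtype=float32), array([136., 168.], dtype=float32)))
spokes ([(np.float64(-116.0), np.float64(-92.5)), (np.float64(-76.0), np.float64(-60.0))], np.float32(47.184113), np.float32(179.66113))
t 10.35 tcp stand [0.0079 0.1379 0.1291] F [ 1.28755629 -0.97961402  1.61724504] w 8.592221897861906e-05
clock: 10.85
position: [0.5382, 0.1197, 0.1289]
ee_rot: [-0.001, -0.096, 0.995, -0.0]
contact_force: [1.1, 0.3, -0.9]
width: 0.0001
gripper_force: 0.5
needle (np.float32(22.988525), np.int32(2708), (array([ 45., 105.], dtype=float32), array([134., 168.], dtype=float32)))
spokes ([(np.float64(-116.0), np.float64(-73.0))], np.float32(42.753044), np.float32(180.1026))
t 10.95 tcp stand [-0.0024  0.1379  0.1289] F [0.37008507 0.19501347 0.18433837] w 7.203489447445386e-05
```

Fitting in my head: we are ~57° past the low spot, with ~120° to go the same way. I'll back off, then push the next spoke from +30° to -30°.

```bash
python3 -m handwheel '[{"translation":[-0.004,0,0],"angular":[0,0,0],"hand":1},{"translation":[0,0,-0.02],"angular":[0,0,0],"hand":1},{"translation":[0,0,-0.025],"angular":[0,0,0],"hand":1},{"translation":[-0.025,0,0],"angular":[0,0,0],"hand":1},{"translation":[-0.025,0,0],"angular":[0,0,0],"hand":1},{"translation":[0,0,0],"angular":[0,0,0],"hand":1},{"translation":[0,0,0.025],"angular":[0,0,0],"hand":1},{"translation":[0,0,0.02],"angular":[0,0,0],"hand":1},{"translation":[0,0,0],"angular":[0,0,0],"hand":1},{"translation":[0,0,0],"angular":[0,0,0],"hand":1}]'
python3 -c "
from h import *
read()"
python3 -m handwheel '[{"translation":[0.003,0,0],"angular":[0,0,0],"hand":1},{"translation":[0.003,0,0],"angular":[0,0,0],"hand":1},{"translation":[0.003,0,0],"angular":[0,0,0],"hand":1},{"translation":[0.003,0,0],"angular":[0,0,0],"hand":1},{"translation":[0.003,0,0],"angular":[0,0,0],"hand":1},{"translation":[0.003,0,0],"angular":[0,0,0],"hand":1},{"translation":[0.003,0,0],"angular":[0,0,0],"hand":1},{"translation":[0.003,0,0],"angular":[0,0,0],"hand":1},{"translation":[0.003,0,0],"angular":[0,0,0],"hand":1},{"translation":[0.003,0,0],"angular":[0,0,0],"hand":1}]'
python3 -m handwheel '[{"translation":[0.003,0,0],"angular":[0,0,0],"hand":1},{"translation":[0.002,0,0],"angular":[0,0,0],"hand":1},{"translation":[0,0,0],"angular":[0,0,0],"hand":1}]'
python3 -c "
from h import *
read()"
```

```text
clock: 11.78
position: [0.5906, 0.13, 0.1279]
ee_rot: [-0.002, -0.096, 0.995, 0.0]
contact_force: [-1.3, 0.3, 0.9]
width: 0.0002
gripper_force: 0.0
needle (np.float32(21.958942), np.int32(2745), (array([ 46., 106.], dtype=float32), array([134., 169.], dtype=float32)))
spokes ([(np.float64(-104.0), np.float64(-73.0))], np.float32(47.97547), np.float32(181.01448))
t 11.8833 tcp stand [0.0529 0.1379 0.13  ] F [1.06790989 0.53572666 0.84822442] w -0.00047672696765184853
clock: 12.72
position: [0.5619, 0.1243, 0.1289]
ee_rot: [-0.0, -0.096, 0.995, -0.0]
contact_force: [2.1, 0.9, 1.0]
width: 0.0
gripper_force: 1.2
clock: 12.97
position: [0.5563, 0.1233, 0.1287]
ee_rot: [-0.001, -0.096, 0.995, -0.0]
contact_force: [1.1, 0.2, 2.0]
width: 0.0001
gripper_force: 0.4
needle (np.float32(106.03566), np.int32(1719), (array([106.,  59.], dtype=float32), array([144., 162.], dtype=float32)))
spokes ([(np.float64(-116.0), np.float64(-91.5)), (np.float64(-66.5), np.float64(-50.5))], np.float32(47.12552), np.float32(182.2716))
t 13.0667 tcp stand [0.0161 0.138  0.1285] F [ 0.43324466 -0.49493469  0.78102604] w -0.00033852881854651057
```

```bash
python3 -m handwheel '[{"translation":[0.002,0,0],"angular":[0,0,0],"hand":1},{"translation":[0.002,0,0],"angular":[0,0,0],"hand":1},{"translation":[0.002,0,0],"angular":[0,0,0],"hand":1},{"translation":[0.002,0,0],"angular":[0,0,0],"hand":1},{"translation":[0.002,0,0],"angular":[0,0,0],"hand":1},{"translation":[0.002,0,0],"angular":[0,0,0],"hand":1},{"translation":[0.002,0,0],"angular":[0,0,0],"hand":1},{"translation":[0.002,0,0],"angular":[0,0,0],"hand":1},{"translation":[0.002,0,0],"angular":[0,0,0],"hand":1},{"translation":[0,0,0],"angular":[0,0,0],"hand":1}]'
python3 -c "
from h import *
read()"
python3 -m handwheel '[{"translation":[-0.004,0,0],"angular":[0,0,0],"hand":1},{"translation":[0,0,-0.02],"angular":[0,0,0],"hand":1},{"translation":[0,0,-0.025],"angular":[0,0,0],"hand":1},{"translation":[-0.025,0,0],"angular":[0,0,0],"hand":1},{"translation":[-0.025,0,0],"angular":[0,0,0],"hand":1},{"translation":[0,0,0],"angular":[0,0,0],"hand":1},{"translation":[0,0,0.025],"angular":[0,0,0],"hand":1},{"translation":[0,0,0.02],"angular":[0,0,0],"hand":1},{"translation":[0,0,0],"angular":[0,0,0],"hand":1},{"translation":[0,0,0],"angular":[0,0,0],"hand":1}]'
python3 -m handwheel '[{"translation":[0.003,0,0],"angular":[0,0,0],"hand":1},{"translation":[0.003,0,0],"angular":[0,0,0],"hand":1},{"translation":[0.003,0,0],"angular":[0,0,0],"hand":1},{"translation":[0.003,0,0],"angular":[0,0,0],"hand":1},{"translation":[0.003,0,0],"angular":[0,0,0],"hand":1},{"translation":[0.003,0,0],"angular":[0,0,0],"hand":1},{"translation":[0.003,0,0],"angular":[0,0,0],"hand":1},{"translation":[0.003,0,0],"angular":[0,0,0],"hand":1},{"translation":[0.001,0,0],"angular":[0,0,0],"hand":1},{"translation":[0,0,0],"angular":[0,0,0],"hand":1}]'
python3 - <<'E'
from h import *
read()
E
```

```text
clock: 13.9
position: [0.5392, 0.1199, 0.129]
ee_rot: [-0.001, -0.096, 0.995, -0.0]
contact_force: [1.4, 0.5, -0.5]
width: -0.0003
gripper_force: 0.6
needle (np.float32(161.2883), np.int32(2812), (array([ 98., 100.], dtype=float32), array([197., 165.], dtype=float32)))
spokes ([(np.float64(-116.0), np.float64(-72.0))], np.float32(43.106274), np.float32(180.86179))
t 14.0 tcp stand [-0.0014  0.1379  0.129 ] F [ 0.6302839  -0.52430456  0.4663835 ] w -0.00015809857180118042
clock: 14.83
position: [0.5916, 0.1302, 0.1278]
ee_rot: [-0.002, -0.096, 0.995, 0.0]
contact_force: [0.6, 0.5, -1.2]
width: -0.0001
gripper_force: 0.0
clock: 15.67
position: [0.5677, 0.1254, 0.1291]
ee_rot: [-0.001, -0.096, 0.995, -0.0]
contact_force: [2.0, 0.2, 2.2]
width: -0.0002
gripper_force: 1.0
needle (np.float32(204.80336), np.int32(2654), (array([102., 125.], dtype=float32), array([193., 185.], dtype=float32)))
spokes ([(np.float64(-116.0), np.float64(-92.0)), (np.float64(-54.5), np.float64(-48.5))], np.float32(49.399933), np.float32(182.05951))
t 15.7667 tcp stand [0.0276 0.1379 0.1287] F [ 1.44622518 -0.02496606  1.56037034] w 0.0003904278477787508
```

```bash
python3 - <<'E'
import numpy as np
from scipy.optimize import least_squares
P=np.array([-17,-.6,14.5,29.4,61,88,109.4]);N=np.array([316.5,334,353.5,382.5,466,521.3,564.8])
for fa in(0,1):
    f=lambda p:p[0]+(p[2] if fa else 144)*np.cos(np.radians(P-p[1]))-N
    r=least_squares(f,[450,150,144]);print(r.x,r.fun.round(1))
E
```

```text
[455.80618509 149.15226599 144.        ] [-0.5 -2.6  1.1  1.8 -5.6  4.   1.7]
[453.385118   148.03168781 142.02090471] [-0.3 -1.9  2.1  2.8 -5.3  3.  -0.5]
```

The fit puts the high spot at Ψ≈149°, i.e. spoke at ≈-29°. That is 30 mm more push.

```bash
python3 -m handwheel '[{"translation":[0.003,0,0],"angular":[0,0,0],"hand":1},{"translation":[0.003,0,0],"angular":[0,0,0],"hand":1},{"translation":[0.003,0,0],"angular":[0,0,0],"hand":1},{"translation":[0.003,0,0],"angular":[0,0,0],"hand":1},{"translation":[0.003,0,0],"angular":[0,0,0],"hand":1},{"translation":[0,0,0],"angular":[0,0,0],"hand":1}]'
python3 -c "
from h import *
read()"
python3 -m handwheel '[{"translation":[0.003,0,0],"angular":[0,0,0],"hand":1},{"translation":[0.003,0,0],"angular":[0,0,0],"hand":1},{"translation":[0.003,0,0],"angular":[0,0,0],"hand":1},{"translation":[0.003,0,0],"angular":[0,0,0],"hand":1},{"translation":[0.002,0,0],"angular":[0,0,0],"hand":1},{"translation":[0.001,0,0],"angular":[0,0,0],"hand":1},{"translation":[0,0,0],"angular":[0,0,0],"hand":1}]'
python3 -c "
from h import *
read()"
```

```text
clock: 16.27
position: [0.5525, 0.1225, 0.129]
ee_rot: [-0.001, -0.096, 0.995, -0.0]
contact_force: [0.6, -0.2, 0.7]
width: 0.0001
gripper_force: 0.4
needle (np.float32(228.62083), np.int32(2160), (array([104., 125.], dtype=float32), array([173., 202.], dtype=float32)))
spokes ([(np.float64(-116.0), np.float64(-91.5)), (np.float64(-71.0), np.float64(-55.0))], np.float32(47.571808), np.float32(182.29245))
t 16.3667 tcp stand [0.0122 0.1379 0.1287] F [ 0.98925146  0.17259494 -0.1712389 ] w 0.00042551793534258576
clock: 16.95
position: [0.5387, 0.1198, 0.1291]
ee_rot: [-0.0, -0.096, 0.995, 0.0]
contact_force: [1.8, -0.2, -0.6]
width: -0.0002
gripper_force: 0.6
needle (np.float32(236.80658), np.int32(2042), (array([105., 126.], dtype=float32), array([164., 205.], dtype=float32)))
spokes ([(np.float64(-116.0), np.float64(-73.0))], np.float32(40.814224), np.float32(180.44836))
t 17.05 tcp stand [-0.0019  0.1378  0.1291] F [ 0.88904596  0.72501013 -0.51946421] w -0.00029721877179119766
```

Needle 596.8° against a fitted peak of ~599°, so we are at the high spot. Backing off and rising.

```bash
python3 -m handwheel '[{"translation":[-0.002,0,0],"angular":[0,0,0],"hand":1},{"translation":[-0.002,0,0],"angular":[0,0,0],"hand":1},{"translation":[0,0,-0.02],"angular":[0,0,0],"hand":1},{"translation":[0,0,-0.03],"angular":[0,0,0],"hand":1},{"translation":[0,0,-0.03],"angular":[0,0,0],"hand":1},{"translation":[0,0,-0.03],"angular":[0,0,0],"hand":1},{"translation":[0,0,-0.02],"angular":[0,0,0],"hand":1},{"translation":[0,0,0],"angular":[0,0,0],"hand":1},{"translation":[0,0,0],"angular":[0,0,0],"hand":1},{"translation":[0,0,0],"angular":[0,0,0],"hand":1}]'
python3 - <<'E'
from h import *
read()
from scipy.optimize import least_squares
P=np.array([-17,-.6,14.5,29.4,61,88,109.4,127.5,148.5]);N=np.array([316.5,334,353.5,382.5,466,521.3,564.8,588.6,596.8])
r=least_squares(lambda p:p[0]+144*np.cos(np.radians(P-p[1]))-N,[450,150]);print(r.x,r.fun.round(1))
E
```

```text
clock: 17.88
position: [0.5421, 0.1206, 0.258]
ee_rot: [-0.001, -0.096, 0.995, 0.0]
contact_force: [-1.4, -0.5, 0.7]
width: -0.0003
gripper_force: 0.0
needle (np.float32(236.90494), np.int32(2033), (array([105., 126.], dtype=float32), array([164., 205.], dtype=float32)))
spokes ([(np.float64(-116.0), np.float64(-72.5))], np.float32(44.745403), np.float32(179.73845))
t 17.9833 tcp stand [0.0014 0.1379 0.2573] F [ 0.19616688 -0.48349042 -0.09528255] w 8.762402771414084e-05
[453.9841914  148.20979465] [-1.7 -3.2  1.   2.1 -5.   4.2  1.4  0.1  1.2]
```

View pics/tmp.png

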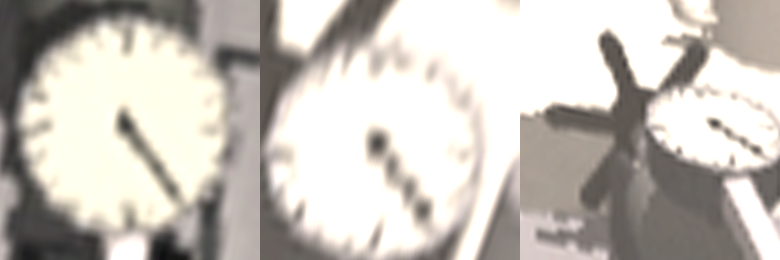

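The picture shows the needle steady at lower right and the spokes at about ±30°, with the tool clear. The fitted high spot (148°) matches the present angle (148.5°), so I'm handing in.

```bash
python3 -c "
from rig import manip
print(manip.sign_off())"
```

```text
the job is handed in; nothing more can be done
None
```

I handed the job in at about 18 s on the robot's clock. By my readings the roller's high spot is within a few degrees of straight up under the plunger. The indicator is let go and bearing at about 1.66 turns, and the tool is clear. The hand-in returned no verdict.

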